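Clear the cup off the dose bin onto the scale, then hold the bin's self-closing lid open

TASK

Take the thin porcelain cup that is parked on the lid of the steel dose bin, gripping it with no more than 20 N, and stand it upright in the middle of the scale's pan without dropping it. Then lift the bin's self-closing lid by its bar to 45 degrees above level and keep holding it there, still, so that I can take a dose tube out: your program finishes while the gripper is holding the lid open. Never let the lid slam, and leave everything else on the bench where it stands.

Things in the scene. Friction and masses are not known exactly. Their poses are not given: they have to be found in the camera images.
- bin: Steel dose bin, fixed, 200 (x) by 240 (y) by 120 mm high, on the left or right of the bench (the scale is on the other side); origin at the centre of its underside, z up, its front (-x, the side with the lid's bar) towards the robot. Its flat dark steel lid, 200 by 240 by 8 mm, lies on the rim: the lid's top is 128.5 mm above the bench.
- lid (a joint): Opening angle of the bin's lid in rad: 0 closed and level, growing as the front edge rises; 45 degrees is 0.785. It is hinged on the bin's far (+x) top rim. Its weight (about 0.35 kg) and a light spring shut it from any angle (about 3 N at the bar); end stop at 1.3 rad.
- lid_hinge (a point): Point on the lid's hinge line, at mid-width: 100 mm behind the bin's centre along the bin's x, 120.5 mm above the bench. The hinge line runs along the bin's y.
- lid_bar (a point): Middle of the lid's pull bar: round bright steel bar, 10 mm thick, 100 mm long, parallel to the bin's y, on a 10 mm post at each end. Lid closed: 170 mm in front of the hinge line, 30 mm behind the lid's front edge, 36 mm above the lid's top (164.5 mm above the bench). It swings with the lid and can turn between the fingers, so the gripper may keep pointing down.
- cup: White porcelain cup without a handle, about 0.14 kg, 75 mm high, 56 mm across the rim and narrower towards the foot (about 45 mm), wall 4 mm; standing on the lid behind the bar. Origin at the centre of its underside, z up. Fragile: grip force at most 20 N on each finger (a force of both fingers together above 44 N breaks it).
- scale: Bench scale, fixed, grey plastic body 230 (x) by 190 (y) mm, its top 45 mm above the bench, display on its -x side; origin at the centre of its underside.
- scale_pan (a point): Centre of the top face of the scale's flat steel pan, 160 (x) by 170 (y) mm, 58 mm above the bench; 30 mm behind the scale's centre along the scale's x.
- tamper: Bystander: standing steel tamper, 58 mm across, 90 mm high, near the robot at mid-bench; origin under its foot.
- spare_cup: Bystander: a second cup, the same as the one on the lid, standing on the bench between bin and scale; origin under its foot.
- jug: Bystander: steel jug with handle, 84 mm across, 100 mm high, at the near left; origin under its foot.
- mug: Bystander: white mug with handle, 80 mm across, 90 mm high, at the far left; origin under its foot.
- jar: Bystander: closed glass jar, 72 mm across, 120 mm high, at the near right; origin under its foot.
- brush: Bystander: small hand brush lying at the right; origin under its middle.
Things that resemble listed ones, but are neither listed nor needed, are in the scene too. Leave any blue look-alike of the cup alone.

How it is judged:
By the outcome, as a careful person would: the job done as asked, in the order asked, and still so for the second after the job is handed in, while the arm keeps its last pose, push and grip.
It also fails if it takes over 58 s, if anything falls off the work surface, if the arm or the gripper's body presses on something with over 40 N, if the wrist force passes 120 N, or if a joint passes its speed limit or range.

ROBOT

A 6-joint arm with a two-finger parallel gripper is mounted at the origin on the work surface. World frame = base frame: x ahead of the robot, y to its left, z up, the work surface at z = 0. Lengths are in m, angles in degrees, forces in N, time in s.
With the tool pointing down it reaches from about 0.4 to 0.825 m from the base axis. Payload 7 kg.
Tool frame: the origin (TCP) lies at the centre of the arm's flange, where the gripper is bolted on; the fingertips stand 178 mm ahead of it and the grasp point (between the pads) lies 159 mm ahead of it; z points along the fingers, y is the line along which they close (so a half turn about z gives the same grasp; the last joint's range is limited). The gripper opens to 88 mm and grips with 3 to 60 N. Pads are 19 mm wide; open, the fingers measure 130 mm over their backs; the gripper's body (78 mm by 193 mm) begins 47 mm behind the grasp point.
Start: joints at [-55.514, 20.546, 0.682, 0, -70.136, -16.507], TCP at [0.208, -0.642, 0.405] pointing down, gripper open.
Joint ranges: [-176.03, 176.03], [-82.01, 121.73], [-58.28, 71.71], [-173.87, 95.51], [-174.79, -0.11], [-173.66, 173.66]. Speed limits (degrees/s): [136.94, 136.94, 172.46, 180, 180, 180].

INTERFACE

Orientations are given as [roll, pitch, yaw] about the fixed x, y, z axes, in that order (R = Rz(yaw) Ry(pitch) Rx(roll)).
In Python, from plant import telemetry, snapshot, workorder, nets gives the robot as it stands.
- The arm moves only by the shell command python3 -m creep 'ROWS'. ROWS is JSON, a list that holds one entry, the list of rows, each a list of 5 numbers: the shift along the tool's x, y, z normalised to -1 to 1, where 1 is 0.2 m, then the turn about the tool's z normalised to -1 to 1, where 1 is pi/2 rad, then the opening, from 0 (shut) to 1 (fully open). In form: [[[x, y, z, spin, hand], ...]]. A call has 1 to 8 rows; each row shifts and turns the commanded pose from where the row before left it, along the tool's axes as they then stand; what a row does not reach is not made up. A row lasts 1/12 s, in which the tool goes at most 41.7 mm and 7.16 degrees, less where a joint would pass 70% of its speed; a pose out of reach is approached as far as the arm can. A call with a number of a shift or a turn outside -1 to 1 is refused whole. A call with a gripper value outside its range is refused whole. The fingers move at their own pace and stop on an object; the grip force is fixed at half the most. Time passes only in rows, so rows that do not move let the fingers close. It gives the time, the measured TCP pose, the force, the opening and the grip force at its end, in the units of the state.
- telemetry.get_obs(): the state, without advancing time (a new reading comes with each control period).
- snapshot(name): name is "side" or "top"; returns a dict with "frame" (384x512x3 uint8, red, green, blue), "fx", "fy", "cx", "cy" (pixels), "rvec" (rotation vector, rad) and "tvec" (3), from world to camera coordinates, as OpenCV has them. Camera axes: x right, y down, z forward; pixel columns grow to the right and rows downward; lengths in m; the calibration is good to about 2 mm. A picture is of the moment at which its call begins. There is no depth.
- workorder.close_job(): hands the job in; it is judged then, once.
Trained networks look in a picture, given as the dict that the camera call returned (one of the last four; its "shot" number tells which), for a name from the list of things; names that differ only in an ending like _2 or _b are one class to them, and where a whole thing is asked for, a point or a joint stands for the part that bears it (a point fixed in the world has none). Each returns a list of dicts, best first, with "confidence" (0 to 1); they miss things now and then, are a little off and sometimes report something else, mostly with a low value. They report only what shows in the picture. A call takes as long as a camera call. They do not tell look-alikes from the thing itself.
- nets.find_in(picture, query): "uv" ([column, row] in pixels, amid what is visible of it).
- nets.masks_of(picture, query): "region" (384x512 bool, what is visible of it) and "uv" ([column, row] in pixels, amid what is visible of it).
- nets.landmark_of(picture, query): "uv" ([column, row] in pixels: a listed point, or the origin of a listed thing).
The state is a dict: "clock": time; "joint_pos": joint angles; "qvel": joint speeds; "tau": joint torques, N m; "tool_pos": TCP position; "orientation": TCP orientation; "force": force on the tool from outside, world axes, zero at the start; "moment": the same for the moment, N m; "opening": finger opening in m; "gripper_force": force on a finger pad.
Only numpy, scipy, OpenCV 4.12 (cv2) and the standard library are available. Lean on these libraries where they do the work, as an engineer would, in place of code of your own. Each camera call takes 0.05 s, during which the arm holds its last target. There are 200 camera calls.

## Working session

There is one attempt and no reset: what is moved stays moved. The work goes in short steps, Python scripts to look and compute and a shell command to move; the robot and the scene stay as the last step left them, time stands still between calls to the robot, and variables do not carry over. Pictures are saved under pics/ and viewed, at most 13 in all, crops included, and the job is handed in when it is done.

```bash
mkdir -p pics; cat > h.py <<'E'
import numpy as np, cv2
from plant import telemetry, snapshot, workorder, nets
def P(s):
    R=cv2.Rodrigues(np.array(s["rvec"],float))[0]; return R,np.array(s["tvec"],float).ravel()
def ray(s,uv,z):
    R,t=P(s); d=R.T@np.array([(uv[0]-s["cx"])/s["fx"],(uv[1]-s["cy"])/s["fy"],1]); c=-R.T@t
    return c+d*(z-c[2])/d[2]
def proj(s,p):
    R,t=P(s); q=R@np.array(p)+t; return np.array([s["fx"]*q[0]/q[2]+s["cx"],s["fy"]*q[1]/q[2]+s["cy"]])
def tri(s1,u1,s2,u2):
    M=[]
    for s,u in((s1,u1),(s2,u2)):
        R,t=P(s);K=np.array([[s["fx"],0,s["cx"]],[0,s["fy"],s["cy"]],[0,0,1]]);M.append(K@np.c_[R,t])
    X=cv2.triangulatePoints(M[0],M[1],np.array(u1,float).reshape(2,1),np.array(u2,float).reshape(2,1)).ravel();return X[:3]/X[3]
def save(s,n): cv2.imwrite("pics/%s.png"%n,s["frame"][:,:,::-1])
E
python3 - <<'E'
from h import *
np.set_printoptions(precision=4,suppress=True)
print(telemetry.get_obs())
a=snapshot("top");b=snapshot("side")
cv2.imwrite("pics/a.png",np.vstack([a["frame"],b["frame"]])[:,:,::-1][:, :]) 
im=np.hstack([a["frame"],b["frame"]])[:,:,::-1]; cv2.imwrite("pics/a.png",im[:,:512]); cv2.imwrite("pics/b.png",im[:,512:])
for s in(a,b):
    R,t=P(s);print("cam",-R.T@t)
    for q in("bin","lid_hinge","lid_bar","cup","scale","scale_pan","spare_cup","tamper","jug","mug","jar","brush"):
        z={"lid_hinge":.1205,"lid_bar":.1645,"cup":.1285,"scale_pan":.058}.get(q,0)
        print(q,[(np.round(d["uv"]),round(d["confidence"],2),ray(s,d["uv"],z)[:2]) for d in nets.landmark_of(s,q)[:3]])
E
```

```text
{'clock': 0.0, 'joint_pos': array([-55.5136,  20.5919,   0.6334,  -0.0217, -70.1351, -16.5053]), 'qvel': array([-0.0324,  0.004 , -0.0117,  0.034 ,  0.0205,  0.0668]), 'tau': array([  0.0001, -58.2717,  29.3065,   6.9977,   0.0069,  -0.0002]), 'tool_pos': array([ 0.2083, -0.6418,  0.4037]), 'orientation': array([ 179.9044,   -0.0071, -162.0263]), 'force': array([-0.0257,  0.0117, -0.0551]), 'moment': array([ 0.0485, -0.0114, -0.0023]), 'gripper_force': 0.0, 'opening': 0.08779267170522068}
cam [0.2116 0.0135 1.4807]
bin [(array([297., 189.]), 0.89, array([ 0.5219, -0.1749])), (array([130., 199.]), 0.54, array([0.5238, 0.5096]))]
lid_hinge [(array([307., 157.]), 0.58, array([ 0.6203, -0.2053])), (array([378., 178.]), 0.3, array([ 0.5201, -0.4667])), (array([198., 181.]), 0.28, array([0.5516, 0.2135]))]
lid_bar [(array([303., 200.]), 0.94, array([ 0.4458, -0.1707]))]
cup [(array([353., 182.]), 0.78, array([ 0.5099, -0.3684])), (array([305., 149.]), 0.69, array([ 0.6486, -0.2014])), (array([197., 176.]), 0.69, array([0.5683, 0.2133]))]
scale [(array([197., 179.]), 0.87, array([0.5895, 0.
[... 752 characters left out ...]
ay([ 0.4418, -0.1893]))]
cup [(array([353., 234.]), 0.75, array([ 0.3778, -0.3841])), (array([305., 200.]), 0.65, array([ 0.5059, -0.1932])), (array([318., 196.]), 0.55, array([ 0.542 , -0.2353]))]
scale []
scale_pan []
spare_cup [(array([264., 189.]), 0.77, array([0.6826, 0.0081]))]
tamper [(array([248., 233.]), 0.82, array([ 0.4031, -0.0097]))]
jug [(array([132., 216.]), 0.76, array([0.3564, 0.4518]))]
mug [(array([140., 188.]), 0.79, array([0.5244, 0.5061]))]
jar [(array([324., 274.]), 0.93, array([ 0.2887, -0.3166])), (array([306., 199.]), 0.62, array([ 0.6699, -0.1769]))]
brush [(array([384., 236.]), 0.64, array([ 0.5459, -0.4989])), (array([133., 217.]), 0.57, array([0.3496, 0.446 ]))]
```

View pics/a.png

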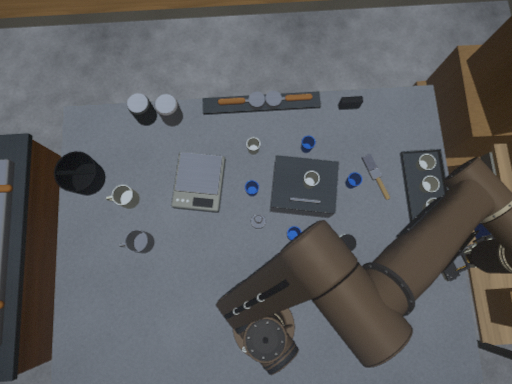

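View pics/b.png

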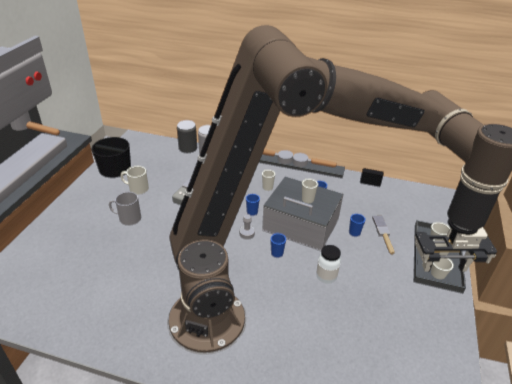

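```bash
python3 - <<'E'
from h import *
np.set_printoptions(precision=4,suppress=True)
a=snapshot("top");b=snapshot("side")
c=a["frame"][130:230,150:350]; cv2.imwrite("pics/c.png",cv2.resize(c,None,fx=4,fy=4,interpolation=cv2.INTER_CUBIC)[:,:,::-1])
c=b["frame"][165:265,225:385]; cv2.imwrite("pics/d.png",cv2.resize(c,None,fx=5,fy=5,interpolation=cv2.INTER_CUBIC)[:,:,::-1])
for s in(a,b):
    print(s["fx"])
    for q,z in(("bin",.1285),("lid_bar",.1285),("cup",.2035),("scale",.045),("spare_cup",.075)):
        for d in nets.masks_of(s,q)[:4]:
            v,u=np.nonzero(d["region"]); w=np.array([ray(s,p,z)[:2] for p in zip(u,v)],np.float32)
            r=cv2.minAreaRect(w*1000)
            print(q,round(d["confidence"],2),np.round(d["uv"],1),len(u),[u.min(),u.max(),v.min(),v.max()],np.round(r[0]),np.round(r[1]),round(r[2],1))
E
```

```text
371.0748278790073
lid_bar 0.93 [302.7 185.2] 3240 [np.int64(271), np.int64(338), np.int64(155), np.int64(213)] [ 514. -186.] [243. 207.] 80.2
cup 0.78 [356.3 176.7] 199 [np.int64(345), np.int64(361), np.int64(173), np.int64(188)] [ 498. -346.] [44. 68.] 40.6
cup 0.67 [306.1 145.9] 141 [np.int64(302), np.int64(313), np.int64(137), np.int64(151)] [ 642. -199.] [40. 54.] 85.0
cup 0.65 [307.5 180.6] 209 [np.int64(303), np.int64(318), np.int64(172), np.int64(188)] [ 509. -196.] [50. 62.] 41.2
cup 0.48 [251.3 188.2] 154 [np.int64(244), np.int64(257), np.int64(181), np.int64(195)] [493.  13.] [52. 43.] 22.8
scale 0.95 [195.4 178.7] 2735 [np.int64(171), np.int64(224), np.int64(152), np.int64(212)] [567. 222.] [192. 233.] 80.5
scale 0.59 [300.8 187.3] 3455 [np.int64(270), np.int64(338), np.int64(156), np.int64(217)] [ 522. -196.] [257. 233.] 80.3
spare_cup 0.49 [252.9 147.1] 192 [np.int64(246), np.int64(259), np.int64(137), np.int64(154)] [693.  -2.] [52. 71.] 86.4
spare_cup 0.2 [196.7 184.5] 2749 [np.int64(171), np.int64(224), np.int64(152), np.int64(212)] [558. 219.] [188. 231.] 80.5
446.35
[... 511 characters left out ...]
 179.8] 41 [np.int64(318), np.int64(326), np.int64(182), np.int64(187)] [ 518. -245.] [29. 28.] 18.3
cup 0.63 [255.6 203.5] 270 [np.int64(246), np.int64(259), np.int64(194), np.int64(215)] [335. -42.] [110.  44.] 17.3
cup 0.57 [276.6 245.5] 305 [np.int64(270), np.int64(285), np.int64(234), np.int64(257)] [ 174. -170.] [98. 47.] 17.8
scale 0.72 [180.  196.8] 194 [np.int64(172), np.int64(189), np.int64(178), np.int64(204)] [512. 314.] [173.  45.] 10.6
scale 0.72 [296.2 213.9] 3742 [np.int64(263), np.int64(341), np.int64(178), np.int64(249)] [ 543. -179.] [286. 346.] 80.5
spare_cup 0.3 [300.2 202.3] 2093 [np.int64(263), np.int64(342), np.int64(177), np.int64(226)] [ 572. -179.] [254. 220.] 81.1
```

View pics/c.png

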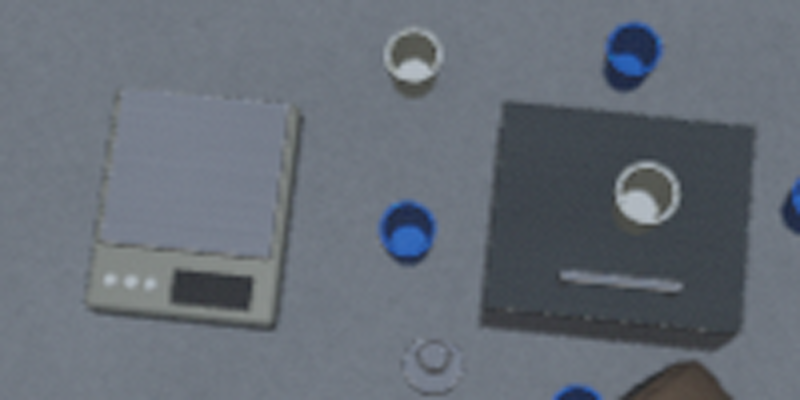

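View pics/d.png

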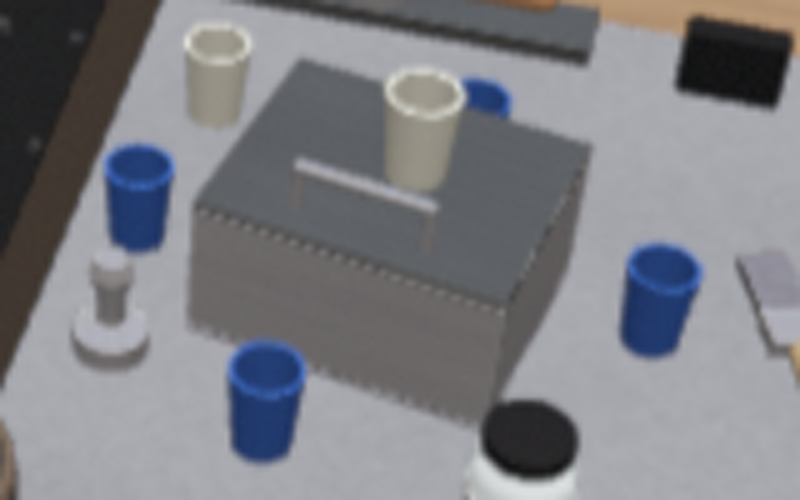

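```bash
python3 - <<'E'
from h import *
np.set_printoptions(precision=4,suppress=True)
a=snapshot("top");b=snapshot("side")
A=lambda x,y:(x/4+150-.4,y/4+130-.4); B=lambda x,y:(x/5+225-.4,y/5+165-.4)
print("rim",ray(a,A(648,193),.2035),ray(b,B(425,91),.2035),tri(a,A(648,193),b,B(425,91)))
print("rim w",ray(a,A(614,193),.2035)-ray(a,A(681,193),.2035))
print("foot",ray(b,B(418,181),.1285))
for p in((560,274),(682,287),(621,281)): print("bar",ray(a,A(*p),.1645))
for p in((297,163),(437,208),(367,186)): print("barS",ray(b,B(*p),.1645))
for p in((503,102),(755,127),(738,337),(482,312)): print("lid",ray(a,A(*p),.1285))
for p in((120,90),(296,103),(270,257),(98,242)): print("pan",ray(a,A(*p),.058))
print("spare",ray(a,A(414,55),.075),"blue",ray(a,A(408,230),.075),ray(a,A(633,50),.075),ray(a,A(835,200),.075))
E
```

```text
rim [ 0.5161 -0.2026  0.2035] [ 0.5135 -0.201   0.2035] [ 0.516  -0.2016  0.202 ]
rim w [0.0037 0.0592 0.    ]
foot [ 0.5044 -0.2054  0.1285]
bar [ 0.4553 -0.123   0.1645]
bar [ 0.4366 -0.2317  0.1645]
bar [ 0.4455 -0.1774  0.1645]
barS [ 0.4527 -0.1243  0.1645]
barS [ 0.4346 -0.2288  0.1645]
barS [ 0.443  -0.1772  0.1645]
lid [ 0.6312 -0.0861  0.1285]
lid [ 0.5917 -0.3221  0.1285]
lid [ 0.3931 -0.2852  0.1285]
lid [ 0.4309 -0.0521  0.1285]
pan [0.6895 0.2907 0.058 ]
pan [0.665  0.1153 0.058 ]
pan [0.5096 0.1477 0.058 ]
pan [0.5351 0.3155 0.058 ]
spare [ 0.7019 -0.0052  0.075 ] blue [0.5244 0.0114 0.075 ] [ 0.6935 -0.2229  0.075 ] [ 0.5284 -0.4052  0.075 ]
```

```bash
cat > d.py <<'E'
import sys
from h import *
from scipy.spatial.transform import Rotation as Ro
o=telemetry.get_obs(); x,y,z,yaw=map(float,sys.argv[1:5])   # target of grasp point, tool yaw
R=Ro.from_euler("xyz",o["orientation"],degrees=True).as_matrix()
g=np.array(o["tool_pos"])+R@[0,0,.159]
dl=R.T@(np.array([x,y,z])-g)/.2
sp=-((yaw-o["orientation"][2]+180)%360-180)/90
print("t",round(o["clock"],2),"grasp",g.round(4),"rpy",np.round(o["orientation"],1),"F",np.round(o["force"],1),"open",round(o["opening"]*1000,1),"gf",round(o["gripper_force"],1))
print("total tool units",dl.round(4),"spin",round(sp,4),"min rows",np.ceil(np.linalg.norm(dl)/.2085),np.ceil(abs(sp)*90/7.16))
E
python3 d.py 0.515 -0.2015 0.255 170.4
```

```text
t 2.0 grasp [ 0.2083 -0.642   0.2457] rpy [ 180.    0. -162.] F [-0.1 -0.5 -1. ] open 87.5 gf 0.0
total tool units [-2.1383  1.6217 -0.0467] spin 0.3065 min rows 13.0 4.0
```

```bash
python3 -m creep '[[[-0.134,0.101,-0.012,0,1],[-0.134,0.101,-0.012,0,1],[-0.134,0.101,-0.012,0,1],[-0.134,0.101,-0.012,0,1],[-0.134,0.101,0,0,1],[-0.134,0.101,0,0,1],[-0.134,0.101,0,0,1],[-0.134,0.101,0,0,1]]]'; python3 d.py 0.515 -0.2015 0.255 170.4
```

```text
clock: 2.67
tool_pos: [0.363, -0.4207, 0.4146]
orientation: [-180.0, 0.0, -162.0]
force: [0.9, 0.1, -0.3]
opening: 0.0876
gripper_force: 0.0
t 2.67 grasp [ 0.363  -0.4208  0.2556] rpy [-180.    0. -162.] F [ 0.9  0.1 -0.3] open 87.6 gf 0.0
total tool units [-1.061   0.8083  0.0028] spin 0.3064 min rows 7.0 4.0
```

```bash
python3 -m creep '[[[-0.133,0.101,0,0,1],[-0.133,0.101,0,0,1],[-0.133,0.101,0,0,1],[-0.133,0.101,0,0,1],[-0.133,0.101,0,0,1],[-0.133,0.101,0,0,1],[-0.133,0.101,0,0,1],[-0.133,0.101,0,0,1]]]' >/dev/null; python3 -m creep '[[[0,0,0,0.0766,1],[0,0,0,0.0766,1],[0,0,0,0.0766,1],[0,0,0,0.0766,1],[0,0,0,0,1]]]' >/dev/null; python3 d.py 0.515 -0.2015 0.1765 170.4; python3 - <<'E'
from h import *
a=snapshot("top");b=snapshot("side");c=a["frame"][130:230,250:350];d=b["frame"][150:250,250:350]
cv2.imwrite("pics/e.png",cv2.resize(np.hstack([c,d]),None,fx=4,fy=4,interpolation=cv2.INTER_CUBIC)[:,:,::-1])
E
```

```text
t 3.75 grasp [ 0.515  -0.2026  0.2553] rpy [180.    0.  170.1] F [ 0.3 -0.2  0.1] open 87.7 gf 0.0
total tool units [0.0009 0.0053 0.3942] spin -0.0033 min rows 2.0 1.0
```

View pics/e.png

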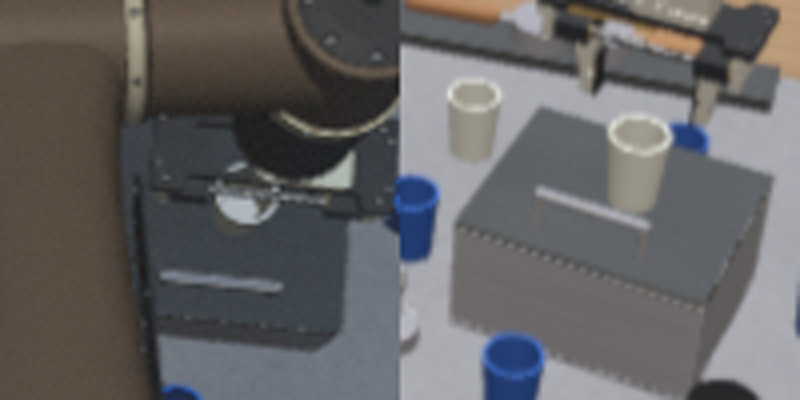

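```bash
python3 -m creep '[[[0,0.005,0.08,-0.003,1],[0,0,0.08,0,1],[0,0,0.08,0,1],[0,0,0.08,0,1],[0,0,0.074,0,1],[0,0,0,0,0.8],[0,0,0,0,0.72]]]' >/dev/null; python3 d.py 0.515 -0.2015 0.1765 170.4; python3 - <<'E'
from h import *
np.set_printoptions(precision=1,suppress=True)
b=snapshot("side");d=b["frame"][150:250,260:360]
print(proj(b,[.515,-.2015,.2035])-[260,150],proj(b,[.515,-.2015,.1285])-[260,150])
cv2.imwrite("pics/f.png",cv2.resize(d,None,fx=5,fy=5,interpolation=cv2.INTER_CUBIC)[:,:,::-1])
E
```

```text
t 4.43 grasp [ 0.5147 -0.2019  0.1762] rpy [-1.800e+02 -1.000e-01  1.708e+02] F [0.5 0.  1.7] open 79.2 gf 0.0
total tool units [-0.001   0.0022 -0.0015] spin 0.0047 min rows 1.0 1.0
[49.8 32.6] [47.7 48.9]
```

View pics/f.png

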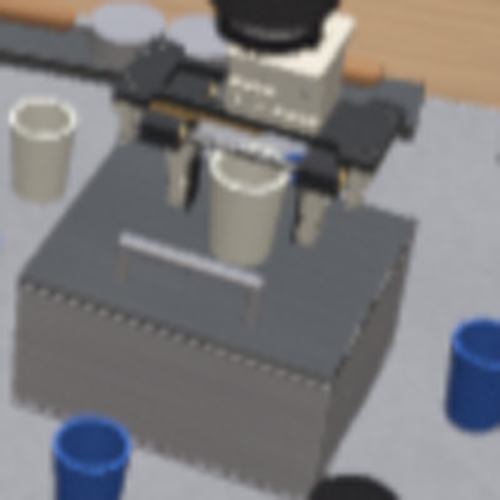

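```bash
python3 -m creep '[[[0.01,0.002,0,0,0.68],[0,0,0,0,0.68],[0,0,0,0,0.68],[0,0,0,0,0.66],[0,0,0,0,0.66],[0,0,0,0,0.66]]]' | tail -3;python3 -m creep '[[[0,0,0,0,0.65],[0,0,0,0,0.65]]]' | tail -2;python3 -m creep '[[[0,0,0,0,0.64],[0,0,0,0,0.64]]]' | tail -2
```

```text
force: [1.1, 0.4, -1.1]
opening: 0.0581
gripper_force: 0.0
opening: 0.0573
gripper_force: 0.0
opening: 0.0562
gripper_force: 0.0
```

```bash
for i in 1; do python3 -m creep '[[[0,0,0,0,0.634],[0,0,0,0,0.634]]]' | tail -3;python3 -m creep '[[[0,0,0,0,0.628],[0,0,0,0,0.628]]]' | tail -3;python3 -m creep '[[[0,0,0,0,0.623],[0,0,0,0,0.623]]]' | tail -3; done
```

```text
force: [0.2, -0.5, 0.2]
opening: 0.056
gripper_force: 0.2
force: [-0.2, 0.5, 0.7]
opening: 0.0548
gripper_force: 0.9
force: [0.3, 1.5, 0.7]
opening: 0.0546
gripper_force: 3.9
```

```bash
python3 -m creep '[[[0,0,0,0,0.62],[0,0,0,0,0.62]]]' | tail -3;python3 -m creep '[[[0,0,0,0,0.617],[0,0,0,0,0.617]]]' | tail -3
```

```text
force: [-0.4, 1.5, 1.2]
opening: 0.0546
gripper_force: 7.2
force: [0.7, 1.9, 0.0]
opening: 0.054
gripper_force: 11.3
```

```bash
python3 -m creep '[[[0,0,-0.02,0,0.616],[0,0,-0.04,0,0.616],[0,0,-0.06,0,0.616],[0,0,-0.06,0,0.616],[0,0,-0.05,0,0.616],[0,0,-0.03,0,0.616],[0,0,0,0,0.616]]]' | tail -3; python3 d.py 0.599 0.217 0.23 170.4; python3 - <<'E'
from h import *
b=snapshot("side");d=b["frame"][130:230,260:360]
cv2.imwrite("pics/g.png",cv2.resize(d,None,fx=5,fy=5,interpolation=cv2.INTER_CUBIC)[:,:,::-1])
E
```

```text
force: [0.4, 0.2, -1.6]
opening: 0.0541
gripper_force: 13.1
t 6.73 grasp [ 0.5139 -0.2012  0.2303] rpy [-180.     0.2  170.7] F [ 0.4  0.2 -1.6] open 54.1 gf 13.1
total tool units [-8.1500e-02  2.1325e+00  1.4000e-03] spin 0.0031 min rows 11.0 1.0
```

View pics/g.png

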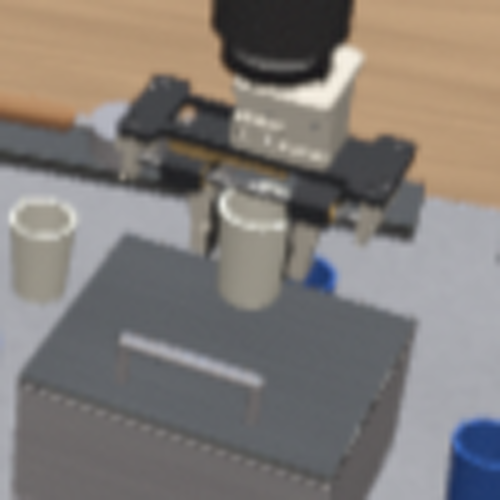

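```bash
python3 -m creep '[[[-0.004,0.04,0,0,0.616],[-0.004,0.07,0,0,0.616],[-0.004,0.1,0,0,0.616],[-0.004,0.1,0,0,0.616],[-0.004,0.1,0,0,0.616],[-0.004,0.1,0,0,0.616],[-0.004,0.1,0,0,0.616],[-0.004,0.1,0,0,0.616]]]' | tail -1
python3 -m creep '[[[-0.004,0.1,0,0,0.616],[-0.004,0.1,0,0,0.616],[-0.004,0.1,0,0,0.616],[-0.004,0.1,0,0,0.616],[-0.004,0.1,0,0,0.616],[-0.004,0.1,0,0,0.616],[-0.004,0.1,0,0,0.616],[-0.004,0.1,0,0,0.616]]]' | tail -1
python3 -m creep '[[[-0.003,0.1,0,0,0.616],[-0.003,0.1,0,0,0.616],[-0.003,0.1,0,0,0.616],[-0.003,0.1,0,0,0.616],[-0.003,0.09,0,0,0.616],[0,0.06,0,0,0.616],[0,0.04,0,0,0.616],[0,0.03,0,0,0.616]]]' | tail -1
python3 d.py 0.599 0.217 0.108 170.4
```

```text
gripper_force: 13.1
gripper_force: 13.1
gripper_force: 13.1
t 8.78 grasp [0.5977 0.2177 0.2281] rpy [-180.    -0.   170.7] F [-0.4 -0.6 -1.5] open 54.3 gf 13.1
total tool units [-0.0071 -0.0019  0.6004] spin 0.0034 min rows 3.0 1.0
```

```bash
python3 -m creep '[[[-0.007,0,0.05,0,0.616],[0,0,0.09,0,0.616],[0,0,0.1,0,0.616],[0,0,0.1,0,0.616],[0,0,0.1,0,0.616],[0,0,0.08,0,0.616],[0,0,0.05,0,0.616],[0,0,0.01,0,0.616]]]' | tail -1
python3 d.py 0.599 0.217 0.1055 170.4
python3 - <<'E'
from h import *
a=snapshot("top");b=snapshot("side");c=a["frame"][130:230,150:250];d=b["frame"][130:230,150:250]
cv2.imwrite("pics/i.png",cv2.resize(np.hstack([c,d]),None,fx=4,fy=4,interpolation=cv2.INTER_CUBIC)[:,:,::-1])
E
```

```text
gripper_force: 13.1
t 9.45 grasp [0.598  0.2151 0.11  ] rpy [-179.9   -0.2  170.6] F [-0.2  0.2 -1.4] open 54.3 gf 13.1
total tool units [-0.0032  0.0101  0.0223] spin 0.0023 min rows 1.0 1.0
```

View pics/i.png

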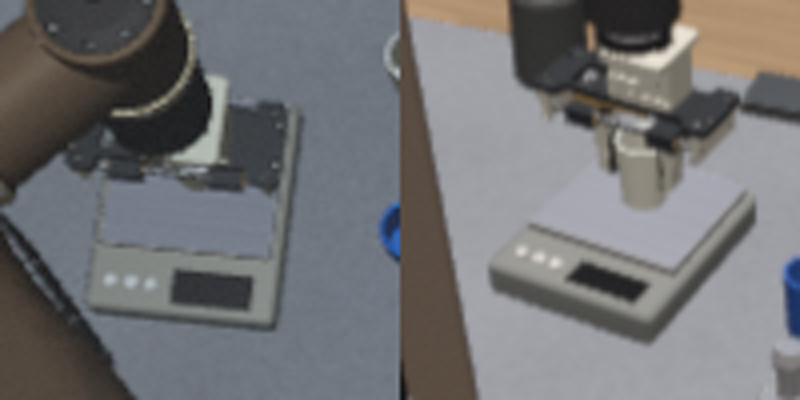

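```bash
python3 -m creep '[[[0,0.005,0.01,0,0.616],[0,0,0,0,0.616]]]' | grep -E "tool|^force"
python3 -m creep '[[[0,0,0.006,0,0.616],[0,0,0,0,0.616]]]' | grep -E "tool|^force"
python3 -m creep '[[[0,0,0.005,0,0.616],[0,0,0,0,0.616]]]' | grep -E "tool|^force"
```

```text
tool_pos: [0.5997, 0.2177, 0.2704]
force: [0.6, -0.7, -1.0]
tool_pos: [0.5994, 0.2177, 0.2688]
force: [-0.8, -0.8, -2.5]
tool_pos: [0.5993, 0.2175, 0.2674]
force: [0.3, 0.2, -1.7]
```

```bash
python3 -m creep '[[[0,0,0.005,0,0.616],[0,0,0,0,0.616]]]' | grep -E "tool|^force"
python3 -m creep '[[[0,0,0.005,0,0.616],[0,0,0,0,0.616]]]' | grep -E "tool|^force"
python3 -m creep '[[[0,0,0.004,0,0.616],[0,0,0,0,0.616]]]' | grep -E "tool|^force"
```

```text
tool_pos: [0.5993, 0.2175, 0.2661]
force: [-0.4, 0.9, -1.7]
tool_pos: [0.5996, 0.2175, 0.2656]
force: [0.1, -0.4, 1.4]
tool_pos: [0.5996, 0.2175, 0.2656]
force: [-1.5, -0.8, 6.7]
```

```bash
python3 -m creep '[[[0,0,-0.003,0,0.622],[0,0,0,0,0.63],[0,0,0,0,0.65],[0,0,0,0,0.7],[0,0,0,0,0.9],[0,0,0,0,0.95],[0,0,0,0,0.95]]]' | tail -3
python3 -m creep '[[[0,0,-0.03,0,0.95],[0,0,-0.06,0,0.95],[0,0,-0.12,0,0.95],[0,0,-0.12,0,0.95],[0,0,-0.12,0,0.95],[0,0,-0.12,0,0.95],[0,0,-0.03,0,0.95],[0,0,0,0,0.95]]]' | tail -3
python3 d.py 0.444 -0.1765 0.235 -99.6
```

```text
force: [-0.2, -0.2, -0.4]
opening: 0.0756
gripper_force: 0.0
force: [0.5, 0.8, -0.4]
opening: 0.0831
gripper_force: 0.0
t 11.8 grasp [0.6005 0.2181 0.23  ] rpy [179.8   0.3 170.7] F [ 0.5  0.8 -0.4] open 83.1 gf 0.0
total tool units [ 0.4529 -2.0738 -0.0346] spin -0.9968 min rows 11.0 13.0
```

```bash
python3 -m creep '[[[0.028,-0.08,-0.005,0,1],[0.028,-0.12,-0.005,0,1],[0.028,-0.13,-0.005,0,1],[0.028,-0.13,-0.005,0,1],[0.028,-0.13,-0.005,0,1],[0.028,-0.13,-0.005,0,1],[0.028,-0.13,0,0,1],[0.028,-0.13,0,0,1]]]' | tail -1
python3 -m creep '[[[0.028,-0.13,0,0,1],[0.028,-0.13,0,0,1],[0.028,-0.13,0,0,1],[0.028,-0.13,0,0,1],[0.028,-0.13,0,0,1],[0.028,-0.13,0,0,1],[0.03,-0.13,0,0,1],[0.03,-0.13,0,0,1]]]' | tail -1
python3 -m creep '[[[0,-0.05,0,-0.0767,0.6],[0,0,0,-0.0767,0.6],[0,0,0,-0.0767,0.6],[0,0,0,-0.0767,0.6],[0,0,0,-0.0767,0.6],[0,0,0,-0.0767,0.6],[0,0,0,-0.0767,0.6],[0,0,0,-0.0767,0.6]]]' | tail -1
python3 -m creep '[[[0,0,0,-0.0767,0.6],[0,0,0,-0.0767,0.6],[0,0,0,-0.0767,0.6],[0,0,0,-0.0767,0.6],[0,0,0,-0.0767,0.6],[0,0,0,0,0.6],[0,0,0,0,0.6]]]' | tail -1
python3 d.py 0.444 -0.1765 0.17 -99.6
python3 - <<'E'
from h import *
np.set_printoptions(precision=4,suppress=True)
a=snapshot("top");b=snapshot("side");c=a["frame"][130:230,150:350];d=b["frame"][140:240,150:350]
cv2.imwrite("pics/j.png",cv2.resize(np.vstack([c,d]),None,fx=3,fy=3,interpolation=cv2.INTER_CUBIC)[:,:,::-1])
for s in(a,b):
    for d in nets.landmark_of(s,"cup")[:5]: print("cup",d["uv"],ray(s,d["uv"],.058))
E
```

```text
gripper_force: 0.0
gripper_force: 0.0
gripper_force: 0.0
gripper_force: 0.0
t 14.38 grasp [ 0.4426 -0.1763  0.2317] rpy [180.   -0.  -99.8] F [-0.8  0.8  0.2] open 52.6 gf 0.0
total tool units [-2.000e-04 -7.100e-03  3.083e-01] spin -0.0023 min rows 2.0 1.0
cup [202.8, 169.3] [0.6125 0.2003 0.058 ]
cup [351.4, 181.4] [ 0.5267 -0.3821  0.058 ]
cup [304.9, 147.5] [ 0.6774 -0.2119  0.058 ]
cup [289.1, 231.4] [ 0.3457 -0.1217  0.058 ]
cup [353.6, 234.7] [ 0.4532 -0.3878  0.058 ]
cup [280.6, 254.4] [ 0.2778 -0.1616  0.058 ]
cup [207.8, 183.7] [0.5721 0.2164 0.058 ]
cup [316.0, 197.0] [ 0.625  -0.2203  0.058 ]
cup [253.2, 212.5] [ 0.4576 -0.0109  0.058 ]
```

View pics/j.png

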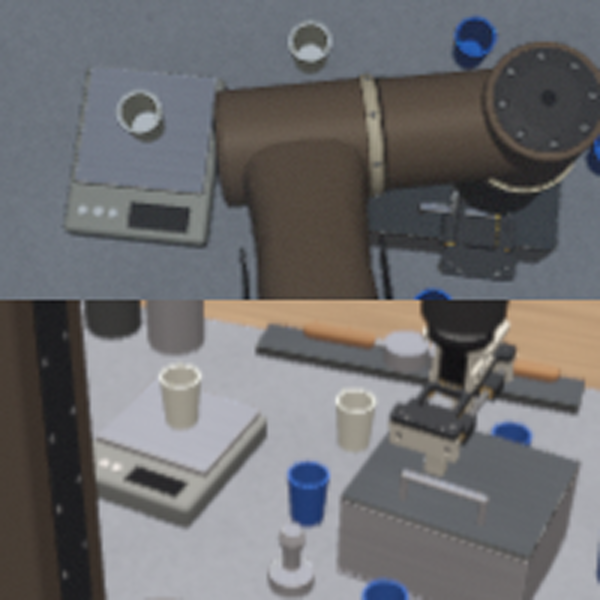

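```bash
python3 -m creep '[[[0,-0.007,0.07,0,0.55],[0,0,0.08,0,0.5],[0,0,0.08,0,0.45],[0,0,0.06,0,0.45],[0,0,0.018,0,0.4],[0,0,0,0,0.35],[0,0,0,0,0.35]]]' | tail -1
python3 d.py 0.444 -0.1765 0.17 -99.6
python3 -c "
from h import *
a=snapshot('top');b=snapshot('side');print(ray(a,(196.7-.2,168-.2),.133),ray(b,(150+180/3-.3,140+(377-300)/3-.3),.133))
d=b['frame'][160:260,250:350];cv2.imwrite('pics/k.png',cv2.resize(d,None,fx=5,fy=5,interpolation=cv2.INTER_CUBIC)[:,:,::-1])"
```

```text
gripper_force: 0.0
t 15.17 grasp [ 0.4447 -0.1767  0.1709] rpy [-180.    -0.   -99.6] F [ 0.3 -0.4  0.8] open 31.8 gf 0.0
total tool units [-0.0003  0.0037  0.0046] spin -0.0002 min rows 1.0 1.0
[0.59863478 0.2139026  0.133     ] [0.59670297 0.21458895 0.133     ]
```

View pics/k.png

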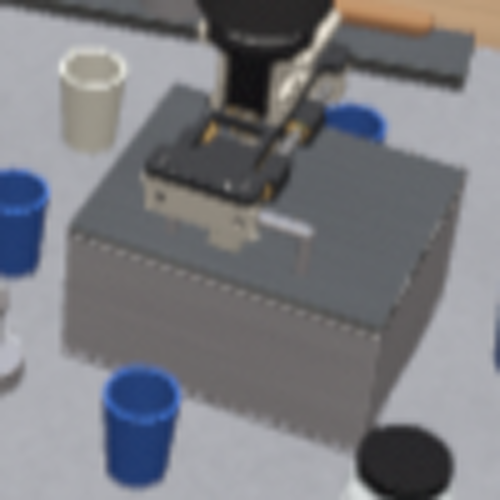

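```bash
python3 -m creep '[[[0,0,0,0,0.25],[0,0,0,0,0.2],[0,0,0,0,0.16],[0,0,0,0,0.14],[0,0,0,0,0.12],[0,0,0,0,0.12]]]' | tail -3
python3 -m creep '[[[0,0,0,0,0.08],[0,0,0,0,0.04],[0,0,0,0,0],[0,0,0,0,0],[0,0,0,0,0]]]' 
python3 - <<'E'
from h import *
from scipy.spatial.transform import Rotation as Ro
o=telemetry.get_obs(); R=Ro.from_euler("xyz",o["orientation"],degrees=True).as_matrix()
print(np.array(o["tool_pos"])+R@[0,0,.159])
# steps of the bar along its arc (tool y ~ bin -x?), tool units
print("tool y",R[:,1].round(3)); r,a0=np.hypot(.17,.044),np.arctan2(.044,.17)
th=np.radians(np.r_[0,2,np.arange(5,46,2.5),45]); p=np.c_[r*np.cos(a0+th),r*np.sin(a0+th)]
s=np.sign(R[0,1])
print(np.c_[-np.diff(p[:,0])/.2*s,-np.diff(p[:,1])/.2].round(4))
E
```

```text
force: [6.1, -2.2, -2.8]
opening: 0.0108
gripper_force: 2.8
clock: 16.18
tool_pos: [0.4458, -0.1767, 0.3301]
orientation: [-179.8, -0.0, -99.6]
force: [6.2, -3.2, -3.5]
opening: 0.0091
gripper_force: 30.0
[ 0.44643321 -0.17684971  0.17111255]
tool y [-0.986  0.166 -0.004]
[[-0.0082 -0.0295]
 [-0.0142 -0.0437]
 [-0.0136 -0.0358]
 [-0.0151 -0.0352]
 [-0.0166 -0.0345]
 [-0.0181 -0.0337]
 [-0.0196 -0.0329]
 [-0.021  -0.032 ]
 [-0.0224 -0.0311]
 [-0.0237 -0.0301]
 [-0.025  -0.029 ]
 [-0.0263 -0.0279]
 [-0.0274 -0.0267]
 [-0.0286 -0.0255]
 [-0.0297 -0.0242]
 [-0.0307 -0.0229]
 [-0.0317 -0.0216]
 [-0.0326 -0.0202]
 [ 0.     -0.    ]]
```

```bash
python3 -m creep '[[[0,-0.009,-0.015,0,0],[0,-0.004,-0.015,0,0],[0,-0.007,-0.022,0,0],[0,-0.007,-0.022,0,0],[0,-0.014,-0.036,0,0],[0,-0.015,-0.035,0,0],[0,-0.017,-0.0345,0,0],[0,0,0,0,0]]]' | grep -vE "clock|orient"
python3 -m creep '[[[0,-0.018,-0.034,0,0],[0,-0.02,-0.033,0,0],[0,-0.021,-0.032,0,0],[0,-0.022,-0.031,0,0],[0,-0.024,-0.03,0,0],[0,0,0,0,0],[0,0,0,0,0]]]' | grep -vE "clock|orient"
```

```text
tool_pos: [0.4593, -0.179, 0.3659]
force: [3.5, -2.2, -6.0]
opening: 0.0091
gripper_force: 30.0
tool_pos: [0.4789, -0.1824, 0.3975]
force: [-4.2, 2.3, -1.2]
opening: 0.0089
gripper_force: 30.0
```

```bash
python3 -m creep '[[[0,-0.025,-0.029,0,0],[0,-0.026,-0.028,0,0],[0,-0.027,-0.0265,0,0],[0,-0.0285,-0.0255,0,0],[0,-0.03,-0.024,0,0],[0,0,0,0,0],[0,0,0,0,0]]]' | grep -vE "clock|orient"
python3 -m creep '[[[0,-0.015,-0.0115,0,0],[0,-0.015,-0.0115,0,0],[0,-0.016,-0.011,0,0],[0,-0.016,-0.011,0,0],[0,-0.016,-0.01,0,0],[0,-0.016,-0.01,0,0],[0,0,0,0,0],[0,0,0,0,0]]]' | grep -vE "clock|orient"
python3 - <<'E'
from h import *
o=telemetry.get_obs();p=o["tool_pos"];dx=np.hypot(p[0]-.4458,p[1]+.1767);dz=p[2]-.3301
print(o["orientation"],dx,dz,"theta from closed pose",np.degrees(np.arctan2(.044+dz,.17-dx)-np.arctan2(.044,.17)),"r",np.hypot(.044+dz,.17-dx))
b=snapshot("side");a=snapshot("top");c=np.hstack([a["frame"][130:230,150:350],b["frame"][130:230,150:350]])
cv2.imwrite("pics/m.png",cv2.resize(np.vstack([c[:,:200],c[:,200:]]),None,fx=3,fy=3,interpolation=cv2.INTER_CUBIC)[:,:,::-1])
E
```

```text
tool_pos: [0.5052, -0.1869, 0.4251]
force: [-11.6, 6.2, 8.0]
opening: 0.009
gripper_force: 30.0
tool_pos: [0.524, -0.1901, 0.439]
force: [-11.3, 5.1, 11.7]
opening: 0.0086
gripper_force: 30.0
[ 1.79927079e+02 -2.79592990e-02 -9.95613747e+01] 0.07934396362765538 0.10889352138522834 theta from closed pose 44.823722804513224 r 0.17774967176430775
```

View pics/m.png

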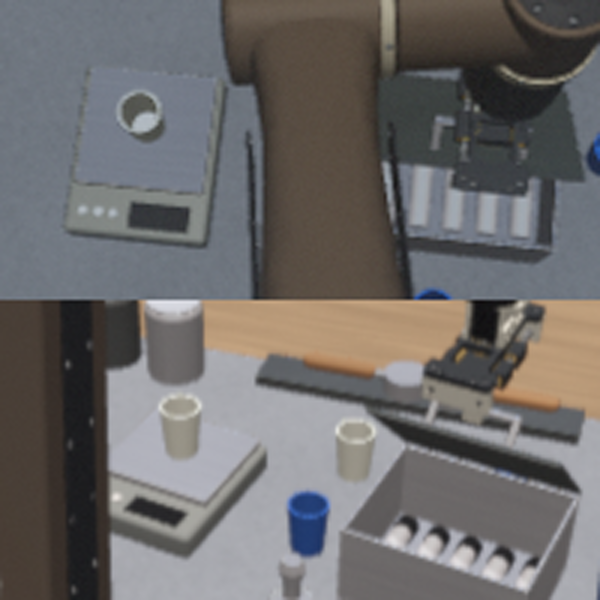

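```bash
python3 -m creep '[[[0,0.003,-0.003,0,0],[0,0.002,-0.002,0,0],[0,0,0,0,0],[0,0,0,0,0],[0,0,0,0,0]]]' | grep -vE "clock|orient"
python3 - <<'E'
from h import *
np.set_printoptions(precision=4,suppress=True)
a=snapshot("top");b=snapshot("side")
X=tri(a,(344,189.7),b,(342.4,193)); print(X)
h=np.array([.6125,-.2045]);c,s=np.cos(np.radians(-9.6)),np.sin(np.radians(-9.6)); ex=np.array([c,s]);ey=np.array([-s,c])
for th in(40,45,50):
  t=np.radians(th)
  for n in(0,.008):
    q=h-ex*(.2*np.cos(t)-n*np.sin(t))-ey*.12; p=[*q,.1205+.2*np.sin(t)+n*np.cos(t)]
    print(th,n,np.array(p),proj(a,p),proj(b,p))
o=telemetry.get_obs();p=o["tool_pos"];dx=np.hypot(p[0]-.4458,p[1]+.1767);dz=p[2]-.3301
print("theta",np.degrees(np.arctan2(.044+dz,.17-dx)-np.arctan2(.044,.17)))
E
```

```text
tool_pos: [0.5234, -0.19, 0.4388]
force: [-5.4, 3.6, 3.8]
opening: 0.0092
gripper_force: 30.0
[ 0.4655 -0.3163  0.2202]
40 0 [ 0.4414 -0.2973  0.2491] [343.502  194.2946] [335.2689 189.6831]
40 0.008 [ 0.4465 -0.2981  0.2552] [344.0105 192.4473] [336.0014 187.4007]
45 0 [ 0.453  -0.2992  0.2619] [344.5911 190.1121] [336.8986 184.7325]
45 0.008 [ 0.4586 -0.3002  0.2676] [345.0839 188.1135] [337.6586 182.4808]
50 0 [ 0.4657 -0.3014  0.2737] [345.6403 185.6179] [338.5802 179.8725]
50 0.008 [ 0.4718 -0.3024  0.2789] [346.1116 183.4861] [339.3596 177.675 ]
theta 44.618302906887244
```

```bash
python3 -m creep '[[[0,-0.005,-0.002,0,0],[0,0,0,0,0],[0,0,0,0,0],[0,0,0,0,0],[0,0,0,0,0],[0,0,0,0,0]]]' && python3 -c "
from h import *
o=telemetry.get_obs();p=o['tool_pos'];dx=np.hypot(p[0]-.4458,p[1]+.1767);dz=p[2]-.3301
print('theta',np.degrees(np.arctan2(.044+dz,.17-dx)-np.arctan2(.044,.17)),np.abs(o['qvel']).max())
print(workorder.close_job())"
```

```text
clock: 19.8
tool_pos: [0.5243, -0.1902, 0.4393]
orientation: [179.9, -0.0, -99.6]
force: [-6.8, 3.2, 4.7]
opening: 0.0088
gripper_force: 30.0
theta 44.95499002108772 0.08278363376761556
the job is handed in; nothing more can be done
None
```

The cup stands upright mid-pan (gripped at about 13 N), the lid is held still at about 45° by its bar, and the job was handed in at 19.8 s.

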